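# Start the felt polisher with its paddle switch

### The job

Start the bench polisher that carries the white felt wheel: flip its orange lock-off lever fully forward, towards the wheel, then squeeze the paddle switch fully home against the body and let go; it stays in. Do not shove the polisher out of its place, and leave the other polisher, with the green grinding stone, as it is.

Things in the scene. Friction and masses are not known exactly. Their poses are not given: they have to be found in the camera images.
- felt_polisher: Polisher to start: white tube (30 mm thick, axis z 55, x -104..110) with a white wheel at its front end, on 2 saddles (x -82 and 52) on a dark base 170x90x10, loose, 0.9 kg, slides at 5 to 8 N. Origin: on the bench under the tube; x forward along the tube to the wheel, z up; paddle and lever on its +y side. Lengths in mm in this frame. Between the saddles fingers can go down beside the tube.
- felt_polisher_paddle (a joint): Upright aluminium strip beside the tube, 4 mm thick, z 44..66, from a vertical hinge pin in front (x 60, y 21) back to x -77. 0 = out (outer face y 36 at x -45), 0.12 rad = home (outer face y 23; with the tube y -15..23). Squeeze across y near x -45, about 4 N; it stays where put. While the lever is back its tail blocks the paddle after some 3 degrees. Home counts from 0.1.
- felt_polisher_lever (a joint): Orange upright tab 30 mm long, 5 thick, z 46..86: the top 16 mm stand above tube and paddle. Turns about a vertical pin on the paddle (x 0, y 28 while that is out). 0 = locked: points to +y, 10 degrees back of square; 1.48 rad = fully forward along the paddle, 15 degrees off the tube. 1 to 2 N; stays where put; starts at 0 to 0.12; forward counts from 1.1.
- stone_polisher_lever_tip (a point): Outer end of the orange lever of the other polisher, to be left alone: the same machine and size, but with a green pointed grinding stone (26 mm) in place of the white wheel. The point lies at about x -5, y 58, z 86 mm in that polisher's own frame.

How it is judged:
By the outcome, as a careful person would: the job done as asked, in the order asked, and still so for the second after the job is handed in, with the robot touching nothing.
It also fails if it takes over 42 s, if anything falls off the work surface, if the arm or the gripper's body presses on something with over 40 N, if the wrist force passes 120 N, or if a joint passes its speed limit or range.

### The arm

A 6-joint arm with a two-finger parallel gripper is mounted at the origin on a cart in front of the work surface, level with it; the furniture and walls round the work are solid. World frame = base frame: x ahead of the robot, y to its left, z up, the work surface at z = 0. Lengths are in m, angles in rad, forces in N, time in s.
With the tool pointing down it reaches from about 0.325 to 0.85 m from the base axis. Payload 4.4 kg.
Tool frame: the origin (TCP) lies at the very end of the fingers, on their centre line; the grasp point (between the pads) lies 19 mm behind it (robot.pinch_z is the distance from the TCP to the grasp point, in m); x points along the fingers, y is the direction in which the jaws open and shut, and the axes are right-handed (so a half turn about x gives the same grasp; the last joint's range is limited). The gripper opens to 94 mm and grips with 3 to 60 N. Pads are 16 mm wide; open, the fingers measure 119 mm over their backs; the gripper's body (75 mm by 177 mm) begins 78 mm behind the grasp point.
Start: joints at [-0.15, 0.207, 1.542, -0, 1.393, -0.15], TCP at [0.575, -0, 0.166] pointing down, gripper open.
Joint ranges: [-2.73, 2.73], [-0.86, 2.22], [0.23, 2.46], [-1.11, 4.25], [0.08, 2.63], [-2.82, 2.82]. Speed limits (rad/s): [2.79, 2.79, 3.14, 3.14, 3.14, 3.14].

### API

Orientations are given as a rotation vector (axis times angle).
In Python, from station import sensors, grab_frame, camera_params, close_job, spot_in, robot gives the robot as it stands. The module is installed in compiled form; this text tells all that it offers.
- The arm moves only by the shell command python3 -m crank 'ROWS'. ROWS is JSON, a list that holds one entry, the list of rows, each a list of 7 numbers: the turn, a rotation vector about the world's x, y, z in rad, then the shift along the world's x, y, z in mm, then the finger opening in mm, from 0 to 94. In form: [[[rx, ry, rz, dx, dy, dz, fingers], ...]]. A call has 1 to 10 rows; each row shifts and turns the commanded pose from where the row before left it; what a row does not reach is not made up. A row lasts 1/12 s, in which the tool goes at most 41.7 mm and 7.16 degrees, less where a joint would pass 70% of its speed; a pose out of reach is approached as far as the arm can. A call is refused whole if a number of a shift passes 41.7 or a number of a turn 0.125, either way. A call with a gripper value outside its range is refused whole. The fingers move at their own pace and stop on an object; the grip force is fixed at half the most. Time passes only in rows, so rows that do not move let the fingers close. It gives the time, the measured TCP pose, the force and the opening at its end, in the units of the state.
- sensors.read_state(): the state, without advancing time (a new reading comes with each control period).
- grab_frame(name): name is "scene" or "side" or "wrist"; returns the picture (480x640x3 uint8, red, green, blue); there is no depth.
- camera_params(name): a dict with "fx", "fy", "cx", "cy" (pixels), "R" (3x3) and "t" (3): a world point X has camera coordinates R X + t; the wrist camera has in their place "tool_from_camera" (4x4, takes a point from camera to tool coordinates, whose origin is the TCP and whose axes are the tool frame's). Camera axes: x right, y down, z forward; pixel columns grow to the right and rows downward; lengths in m; the calibration is good to about 2 mm. A picture is of the moment at which its call begins: read the wrist's pose just before it. camera_params takes no time and is no camera call.
- close_job(): hands the job in, once; it reports no verdict.
Trained networks look in the newest picture that a camera, given by its name, has taken for a name from the list of things; names that differ only in an ending like _2 or _b are one class to them, and where a whole thing is asked for, a point or a joint stands for the part that bears it (a point fixed in the world has none). Each returns a list of dicts, best first, with "score" (0 to 1); they miss things now and then, are a little off and sometimes report something else, mostly with a low value. They report only what shows in the picture. A call takes as long as a camera call.
- spot_in(camera, thing): "point" ([x, y, z] in m, in the coordinates of the camera as it stood for that picture, good to about 4 mm: the middle of the surface that is visible of it).
The state is a dict: "clock": time; "joints": joint angles; "qvel": joint speeds; "tau": joint torques, N m; "position": TCP position; "tool_rot": TCP orientation; "ft_force": force on the tool from outside, world axes, zero at the start; "torque": the same for the moment, N m; "finger_gap": opening from 0.0 (shut) to 1.0 (fully open).
Only numpy, scipy, OpenCV 4.12 (cv2) and the standard library are available. Lean on these libraries where they do the work, as an engineer would, in place of code of your own. Each camera call takes 0.05 s, during which the arm holds its last target. There are 200 camera calls.

## Working session

There is one attempt and no reset: what is moved stays moved. The work goes in short steps, Python scripts to look and compute and a shell command to move; the robot and the scene stay as the last step left them, time stands still between calls to the robot, and variables do not carry over. Pictures are saved under pics/ and viewed, about 8 in all and at most 12, crops included, and the job is handed in when it is done.

```bash
mkdir -p pics; cat > h.py <<'E'
import numpy as np, cv2
from station import sensors, grab_frame, camera_params, close_job, spot_in, robot
from scipy.spatial.transform import Rotation as Ro
def cam(n):
    s=sensors.read_state(); p=camera_params(n); f=grab_frame(n)
    if n=="wrist":
        r=s['tool_rot']; r=np.array(r); R=Ro.from_rotvec(r).as_matrix() if r.size==3 else r
        T=np.eye(4); T[:3,:3]=R; T[:3,3]=s['position']; W=T@np.array(p["tool_from_camera"])
    else:
        C=np.eye(4); C[:3,:3]=p["R"]; C[:3,3]=p["t"]; W=np.linalg.inv(C)
    K=np.array([[p["fx"],0,p["cx"]],[0,p["fy"],p["cy"]],[0,0,1]])
    return f,W,K
def proj(W,K,X):
    c=np.linalg.inv(W)@np.append(X,1); u=K@c[:3]; return u[:2]/u[2]
def ray(W,K,u,v,z):
    d=W[:3,:3]@np.linalg.inv(K)@[u,v,1]; return W[:3,3]+d*(z-W[2,3])/d[2]
def save(f,n): cv2.imwrite('pics/'+n,cv2.cvtColor(f,cv2.COLOR_RGB2BGR))
E
python3 - <<'E'
from h import *
print(sensors.read_state())
for n in ("scene","wrist"):
    f,W,K=cam(n); save(f,n+'0.png'); print(n,W.round(3),K)
    for t in ("felt_polisher","felt_polisher_paddle","felt_polisher_lever","stone_polisher_lever_tip"):
        for d in spot_in(n,t)[:3]:
            X=(W@np.append(d["point"],1))[:3]; print(t,round(d["score"],2),X.round(3),proj(W,K,X).round())
E
```

```text
{'clock': 0.0, 'joints': array([-1.50505918e-01,  2.07412710e-01,  1.54295048e+00, -7.39826128e-06,
        1.39350447e+00, -1.50502589e-01]), 'qvel': array([ 0.00042189, -0.0005496 , -0.00024558,  0.0003303 ,  0.00128382,
        0.00080932]), 'tau': array([-8.39226868e-05, -3.70882022e+01, -2.81415099e+01,  6.96549774e-02,
        3.60915181e-02, -1.71865345e-04]), 'position': array([5.74097426e-01, 1.19348187e-04, 1.64396721e-01]), 'tool_rot': array([ 1.20838215,  1.21110163, -1.2107002 ]), 'ft_force': array([ 0.11054144,  0.27158236, -0.09195956]), 'torque': array([-0.00367365,  0.0147511 ,  0.02643573]), 'finger_gap': 1.000821154239663}
scene [[ 0.533 -0.362  0.764 -0.491]
 [-0.846 -0.213  0.489 -0.625]
 [-0.015 -0.907 -0.42   0.644]
 [ 0.     0.     0.     1.   ]] [[585.21690544   0.         329.34830686]
 [  0.         585.21690544 236.58158223]
 [  0.           0.           1.        ]]
felt_polisher 0.69 [ 0.502 -0.332  0.044] [477. 299.]
felt_polisher_paddle 0.95 [ 0.512 -0.305  0.065] [467. 284.]
felt_polisher_lever 0.54 [ 0.511 -0.292  0.069] [460. 281.]
stone_polisher_lever_tip 0.53 [0.494 0.352 0.072] [213. 219.]
wrist [[ 1.     0.    -0.002  0.575]
 [-0.001 -0.96  -0.281  0.082]
 [-0.002  0.281 -0.96   0.384]
 [ 0.     0.     0.     1.   ]] [[380.50024132   0.         322.76384314]
 [  0.         380.50024132 237.34570836]
 [  0.           0.           1.        ]]
felt_polisher 0.75 [ 0.525 -0.305  0.01 ] [283. 454.]
felt_polisher_paddle 0.6 [ 0.518 -0.296  0.05 ] [273. 477.]
felt_polisher_lever 0.49 [ 0.507 -0.279  0.051] [262. 465.]
```

View pics/scene0.png

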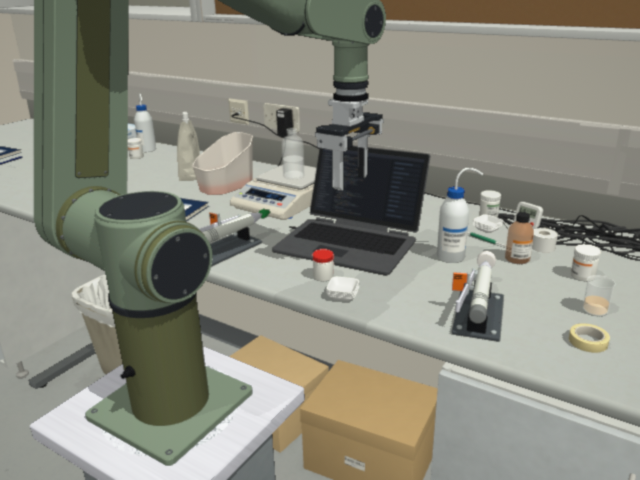

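View pics/wrist0.png

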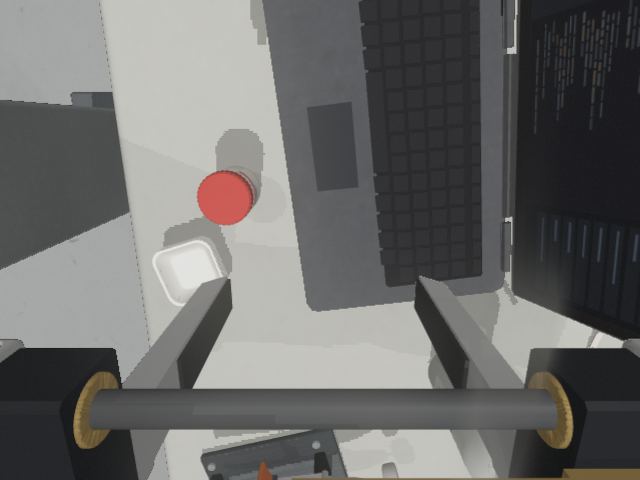

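```bash
python3 - <<'E'
from h import *
f,W,K=cam("scene")
for u,v,z in [(452,258,0),(518,260,0),(485,258,.055),(478,318,.055),(454,330,0),(500,335,0),(508,296,0),(463,293,0)]: print(u,v,ray(W,K,u,v,z).round(3))
b=ray(W,K,452,258,0)
for z in(.12,.16,.2,.24): print(z,proj(W,K,[b[0]+.02,b[1],z]))
E
python3 -m crank '[[[0,0,0,-10,-40,12,94],[0,0,0,-10,-40,12,94],[0,0,0,-10,-40,12,94],[0,0,0,-10,-40,0,94],[0,0,0,-10,-40,0,94],[0,0,0,-10,-40,0,94],[0,0,0,-5,-40,0,94],[0,0,0,0,-40,0,94],[0,0,0,0,0,0,94]]]'
python3 - <<'E'
from h import *
f,W,K=cam("wrist"); save(f,'w1.png')
for t in ("felt_polisher","felt_polisher_paddle","felt_polisher_lever"):
        for d in spot_in("wrist",t)[:2]:
            X=(W@np.append(d["point"],1))[:3]; print(t,round(d["score"],2),X.round(3),proj(W,K,X).round())
E
```

```text
452 258 [ 0.727 -0.195  0.   ]
518 260 [ 0.797 -0.333  0.   ]
485 258 [ 0.66  -0.294  0.055]
478 318 [ 0.419 -0.362  0.055]
454 330 [ 0.439 -0.312  0.   ]
500 335 [ 0.468 -0.393  0.   ]
508 296 [ 0.619 -0.363  0.   ]
463 293 [ 0.582 -0.277  0.   ]
0.12 [458.89796082 209.18312191]
0.16 [460.24014431 193.22697567]
0.2 [461.61589659 176.87175699]
0.24 [463.02649297 160.10230473]
clock: 1.3
position: [0.5096, -0.3238, 0.2003]
tool_rot: [1.211, 1.203, -1.216]
ft_force: [-1.0, 1.3, -0.1]
finger_gap: 1.001
felt_polisher 0.6 [ 0.522 -0.322  0.06 ] [336. 211.]
felt_polisher_paddle 0.72 [ 0.511 -0.306  0.069] [325. 196.]
felt_polisher_lever 0.74 [ 0.512 -0.293  0.083] [326. 186.]
```

View pics/w1.png

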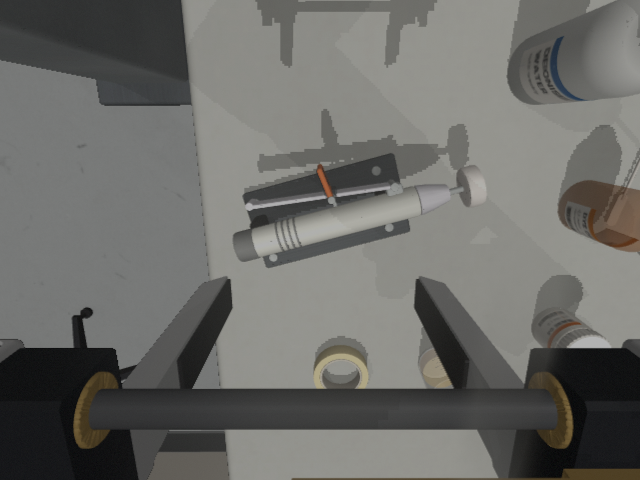

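```bash
cat > fit.py <<'E'
from h import *
from scipy.optimize import least_squares
f,W,K=cam("wrist")
P=[((243,192),(-100,45,10)),((397,153),(70,45,10)),((410,228),(70,-45,10)),((267,268),(-100,-45,10)),
((320,168),(-4,57.5,86)),((333,202),(0,28,86)),((395,188),(60,21,66)),((474,186),(143,0,55)),((248,246),(-95,0,70))]
def w(p,q): c,s=np.cos(p[2]),np.sin(p[2]); return np.array([p[0]+(c*q[0]-s*q[1])/1e3,p[1]+(s*q[0]+c*q[1])/1e3,q[2]/1e3])
idx=[0,1,2,3,4,5,6,8]
r=least_squares(lambda p:np.ravel([proj(W,K,w(p,P[i][1]))-P[i][0] for i in idx]),[.51,-.33,.2],loss='soft_l1')
print(r.x, (r.fun).reshape(-1,2).round(1))
for n,q in dict(wheel=(143,0,55),sq=(-45,0,55),lp=(0,28,86),lt=(-5,57.5,86)).items(): print(n,w(r.x,q).round(4),proj(W,K,w(r.x,q)).round(1))
np.save('pose.npy',r.x)
E
python3 fit.py
```

```text
[ 0.52872473 -0.32259306  0.25244053] [[-2.7  1.3]
 [-2.8  0.3]
 [ 0.2  5.1]
 [-2.5  0.6]
 [ 3.1 -1.2]
 [ 2.8 -3.7]
 [ 4.5 -2.3]
 [-1.4  1.4]]
wheel [ 0.6672 -0.2869  0.055 ] [486.8 183.5]
sq [ 0.4852 -0.3338  0.055 ] [297.6 230.8]
lp [ 0.5217 -0.2955  0.086 ] [335.8 198.3]
lt [ 0.5095 -0.2682  0.086 ] [322.  167.1]
```

```bash
python3 -m crank '[[[0,0,-0.12,0,0,0,60],[0,0,-0.12,0,0,0,20],[0,0,-0.12,0,0,0,0],[0,0,-0.12,0,0,0,0],[0,0,-0.12,0,0,0,0],[0,0,-0.12,0,0,0,0],[0,0,-0.12,0,0,0,0],[0,0,-0.12,0,0,0,0],[0,0,-0.12,0,0,0,0],[0,0,-0.12,0,0,0,0]]]'
python3 -m crank '[[[0,0,-0.12,0,0,0,0],[0,0,0,0,0,0,0],[0,0,0,0,0,0,0]]]'
cat > m.py <<'E'
from h import *
p=np.load('pose.npy')
def toM():
    s=sensors.read_state(); d=np.array(s['position'])[:2]-p[:2]; c,sn=np.cos(p[2]),np.sin(p[2])
    R=Ro.from_rotvec(s['tool_rot']).as_matrix()
    print('t',round(s['clock'],2),'machine',(1e3*np.array([c*d[0]+sn*d[1],-sn*d[0]+c*d[1],s['position'][2]])).round(1),'gap',round(s['finger_gap']*94,1),'jaw-yaw vs -y',round(np.arctan2(-R[1,1],-R[0,1])-p[2]-np.pi/2,3),'tool x',R[:,0].round(3),'F',np.round(s['ft_force'],1))
def go(x,y,z):
    s=sensors.read_state(); c,sn=np.cos(p[2]),np.sin(p[2])
    print('shift to',(x,y,z),(1e3*(np.array([p[0]+(c*x-sn*y)/1e3,p[1]+(sn*x+c*y)/1e3,z/1e3])-s['position'])).round(1))
E
python3 - <<'E'
from m import *
toM(); go(-28,59.5,73); print(sensors.read_state()['joints'].round(2))
f,W,K=cam("wrist"); save(f,'w2.png')
E
```

```text
clock: 2.38
position: [0.5115, -0.3144, 0.2008]
tool_rot: [2.021, 0.376, -2.021]
ft_force: [0.2, -0.4, 0.2]
finger_gap: 0.328
clock: 2.63
position: [0.5113, -0.315, 0.2007]
tool_rot: [2.085, 0.268, -2.085]
ft_force: [0.2, -0.8, -0.4]
finger_gap: 0.112
t 2.63 machine [-14.9  11.7 200.7] gap 10.5 jaw-yaw vs -y 0.004 tool x [ 0.  0. -1.] F [ 0.2 -0.8 -0.4]
shift to (-28, 59.5, 73) [ -24.6   43.  -127.7]
[-0.7   0.24  1.43  0.    1.47  0.62]
```

View pics/w2.png

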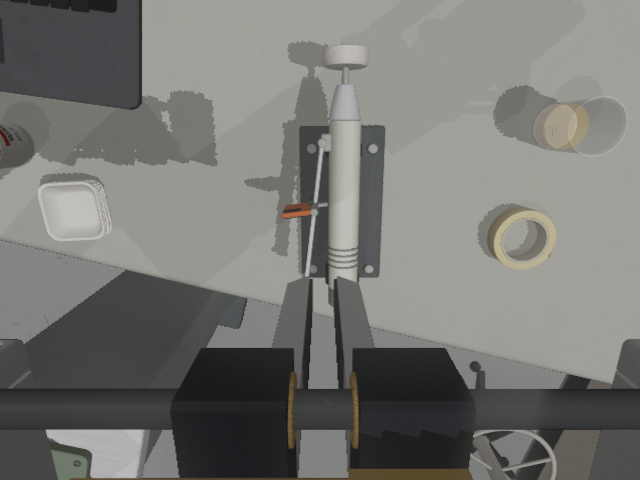

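```bash
sed -i "s/^P=.*/P=[((300,127),(70,45,10)),((384,126.5),(70,-45,10)),((380.5,278),(-100,-45,10)),/; s/^((320,168).*/((284,210),(-4,57.5,86)),((316,209),(0,28,86)),((325,143),(60,21,66)),((346.5,57),(143,0,55)),((345.5,127),(65,0,55)),((343,245),(-62,0,60))]/; s/^idx=.*/idx=[0,1,2,3,4,5,7,8]/" fit.py; python3 fit.py; python3 -c "
from m import *
go(-28,59.5,73)"
```

```text
[ 0.52772211 -0.33363913  0.25765071] [[ 0.  -1. ]
 [ 3.1 -0.8]
 [ 0.   0.6]
 [-1.3  2.2]
 [-0.4 -1.3]
 [-1.7 -5.4]
 [ 0.5  4.6]
 [ 1.5 17.8]]
wheel [ 0.666  -0.2972  0.055 ] [347.3  38.1]
sq [ 0.4842 -0.3451  0.055 ] [344.4 245.2]
lp [ 0.5206 -0.3066  0.086 ] [315.6 207.7]
lt [ 0.5082 -0.2793  0.086 ] [282.8 213.3]
shift to (-28, 59.5, 73) [ -25.7   32.3 -127.6]
```

```bash
python3 -m crank '[[[0,0,0,-13,16,-20,0],[0,0,0,-13,16,-20,0],[0,0,0,0,0,-30,0],[0,0,0,0,0,-30,0],[0,0,0,0,0,-20,0],[0,0,0,0,0,-8,0],[0,0,0,0,0,0,0],[0,0,0,0,0,0,0]]]'
python3 - <<'E'
from m import *
toM(); go(-24,59.5,73)
c,s=np.cos(p[2]),np.sin(p[2])
pts=[(-28,59.5),(-14.3,61.7),(-10.5,62.5),(-4.7,62.4),(.8,60.8),(5.8,57.8),(9.8,53.7),(12.6,48.6)]
for a,b in zip(pts,pts[1:]):
    d=np.subtract(b,a); print(b,(c*d[0]-s*d[1]).round(1),(s*d[0]+c*d[1]).round(1))
f,W,K=cam("wrist"); save(f[100:480],'w3.png')
E
```

```text
clock: 3.4
position: [0.4854, -0.2847, 0.0731]
tool_rot: [2.088, 0.264, -2.087]
ft_force: [0.0, -0.8, 0.7]
finger_gap: 0.003
t 3.4 machine [-28.5  58.1  73.1] gap 0.2 jaw-yaw vs -y -0.006 tool x [ 0.001 -0.    -1.   ] F [ 0.  -0.8  0.7]
shift to (-24, 59.5, 73) [ 4.   2.4 -0.1]
(-14.3, 61.7) 12.7 5.6
(-10.5, 62.5) 3.5 1.7
(-4.7, 62.4) 5.6 1.4
(0.8, 60.8) 5.7 -0.1
(5.8, 57.8) 5.6 -1.6
(9.8, 53.7) 4.9 -2.9
(12.6, 48.6) 4.0 -4.2
```

View pics/w3.png

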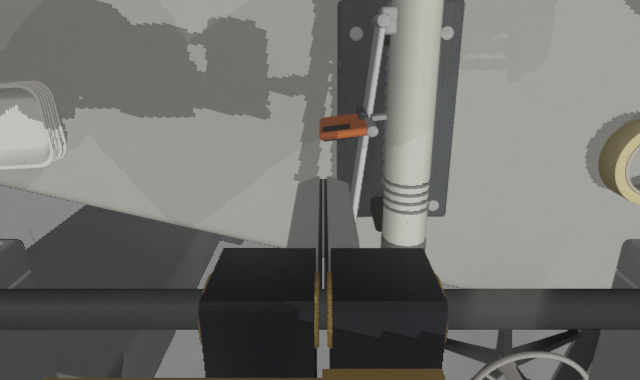

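```bash
python3 -m crank '[[[0,0,0,6,5,0,0],[0,0,0,6,5,0,0],[0,0,0,3.5,1.7,0,0],[0,0,0,5.6,1.4,0,0],[0,0,0,5.7,0,0,0],[0,0,0,0,0,0,0],[0,0,0,0,0,0,0]]]'
python3 - <<'E'
from m import *
toM()
f,W,K=cam("wrist"); save(f[100:480],'w4.png')
E
```

```text
clock: 4.03
position: [0.5121, -0.2714, 0.0725]
tool_rot: [2.087, 0.264, -2.088]
ft_force: [-0.5, 0.0, -0.0]
finger_gap: 0.001
t 4.03 machine [ 0.8 64.2 72.5] gap 0.1 jaw-yaw vs -y -0.006 tool x [-0. -0. -1.] F [-0.5  0.  -0. ]
```

View pics/w4.png

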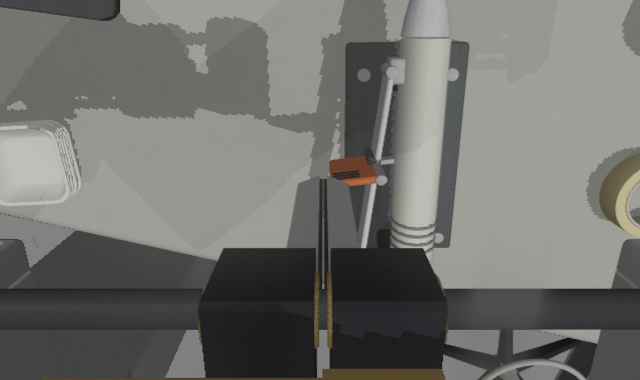

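```bash
python3 -m crank '[[[0,0,0,4.5,0.7,0,0],[0,0,0,5.7,0,0,0],[0,0,0,5.6,-1.6,0,0],[0,0,0,0,0,0,0],[0,0,0,0,0,0,0]]]'
python3 - <<'E'
from m import *
toM()
f,W,K=cam("wrist"); save(cv2.resize(f[200:400,240:480],None,fx=3,fy=3,interpolation=cv2.INTER_CUBIC),'w5.png')
E
```

```text
clock: 4.5
position: [0.5279, -0.2724, 0.0725]
tool_rot: [2.088, 0.263, -2.088]
ft_force: [-0.1, 0.8, 0.2]
finger_gap: 0.003
t 4.5 machine [15.8 59.1 72.5] gap 0.3 jaw-yaw vs -y -0.007 tool x [ 0. -0. -1.] F [-0.1  0.8  0.2]
```

View pics/w5.png

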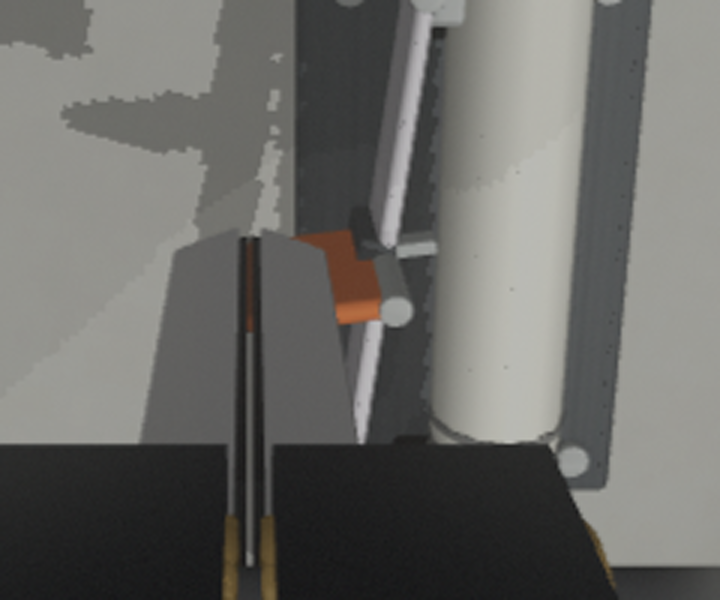

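```bash
python3 - <<'E'
from m import *
z=lambda im,s,h=None: cv2.resize(im,s,interpolation=cv2.INTER_CUBIC)
w4=cv2.cvtColor(cv2.imread('pics/w4.png'),cv2.COLOR_BGR2RGB)[100:250,280:430]
X=np.array([.523,-.29,.08]); out=[z(w4,(260,400))]
for n in("scene","side"):
    f,W,K=cam(n); u,v=proj(W,K,X).astype(int); print(n,u,v,W[:3,3].round(2))
    out.append(z(f[max(0,v-45):v+45,max(0,u-30):u+30],(266,400)))
    print([ (d['score'],(W@np.append(d['point'],1))[:3].round(3)) for d in spot_in(n,'felt_polisher_lever')[:2]])
save(np.hstack(out),'c6.png')
E
```

```text
scene 461 273 [-0.49 -0.62  0.64]
[]
side 321 320 [ 0.48 -0.99  0.49]
[(0.44, array([ 0.51 , -0.3  ,  0.073]))]
```

View pics/c6.png

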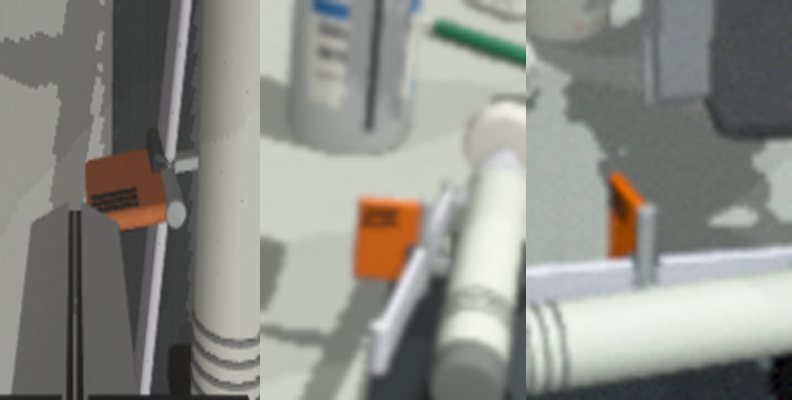

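```bash
python3 - <<'E'
from m import *
toM(); t=np.array(sensors.read_state()['position'])
for n,(sx,sy,ox) in {"scene":(266/60,400/90,260),"side":(266/60,400/90,526)}.items():
    f,W,K=cam(n); u,v=proj(W,K,[.523,-.29,.08]).astype(int)
    q=lambda X:((proj(W,K,X)-[u-30,v-45])*[sx,sy]+[ox,0]).round()
    c,s=np.cos(p[2]),np.sin(p[2])
    w=lambda x,y,z:np.array([p[0]+(c*x-s*y)/1e3,p[1]+(s*x+c*y)/1e3,z/1e3])
    print(n,'tcp',q(t),'levtip top',q(w(-5,57.5,86)),'bot',q(w(-5,57.5,46)),'pin',q(w(0,28,86)))
    # observed
    f,W,K=cam("wrist"); 
f,W,K=cam("wrist"); print('wrist tcp',proj(W,K,t), 'levtip',proj(W,K,w(-5,57.5,86)),proj(W,K,w(-5,57.5,46)),'pin',proj(W,K,w(0,28,86)))
E
```

```text
t 4.75 machine [15.2 59.5 72.4] gap 0.4 jaw-yaw vs -y -0.007 tool x [-0.  0. -1.] F [ 0.3 -0.3 -0.5]
scene tcp [362. 202.] levtip top [364. 196.] bot [357. 274.] pin [432. 200.]
side tcp [669. 196.] levtip top [620. 174.] bot [618. 267.] pin [656. 212.]
wrist tcp [321.73153932 264.76053104] levtip [325.3618644  304.71561065] [325.07111126 278.65247341] pin [375.30780134 296.70008227]
```

```bash
python3 - <<'E'
from m import *
t=np.array(sensors.read_state()['position']); print(robot.pinch_z,[a for a in dir(robot) if a[0]!='_'])
for n,(sx,sy,ox) in {"scene":(266/60,400/90,260),"side":(266/60,400/90,526)}.items():
    f,W,K=cam(n); u,v=proj(W,K,[.523,-.29,.08]).astype(int)
    q=lambda X:((proj(W,K,X)-[u-30,v-45])*[sx,sy]+[ox,0]).round()
    print(n,[(dz,q(t+[0,0,dz/1e3])) for dz in (0,20,30,40,50)])
f,W,K=cam("wrist"); print([(dz,proj(W,K,t+[0.008,0.002,dz/1e3]).round()) for dz in (0,20,30,40,50)])
E
```

```text
0.0188 ['IKError', 'pinch_z']
scene [(0, array([363., 201.])), (20, array([366., 163.])), (30, array([367., 143.])), (40, array([369., 123.])), (50, array([371., 104.]))]
side [(0, array([670., 196.])), (20, array([671., 149.])), (30, array([672., 125.])), (40, array([673., 101.])), (50, array([674.,  76.]))]
[(0, array([322., 252.])), (20, array([322., 263.])), (30, array([322., 270.])), (40, array([322., 277.])), (50, array([322., 285.]))]
```

```bash
python3 -m crank '[[[0,0,0,-20.5,-5,0,0],[0,0,0,-20.5,-5,0,0],[0,0,0,0,0,-10,0],[0,0,0,0,0,-14,0],[0,0,0,0,0,-14,0],[0,0,0,0,0,0,0],[0,0,0,0,0,0,0]]]'
python3 -c "
from m import *
toM()"
python3 -m crank '[[[0,0,0,6,2,0,0],[0,0,0,6,2,0,0],[0,0,0,3.5,1.7,0,0],[0,0,0,5.6,1.4,0,0],[0,0,0,5.7,0,0,0],[0,0,0,0,0,0,0]]]'
python3 -c "
from m import *
toM()"
```

```text
clock: 5.73
position: [0.4861, -0.2814, 0.0333]
tool_rot: [2.087, 0.265, -2.09]
ft_force: [0.4, -0.2, -0.4]
finger_gap: 0.006
t 5.73 machine [-27.   61.1  33.3] gap 0.5 jaw-yaw vs -y -0.007 tool x [-0.002  0.002 -1.   ] F [ 0.4 -0.2 -0.4]
clock: 6.23
position: [0.5149, -0.275, 0.0349]
tool_rot: [2.089, 0.263, -2.086]
ft_force: [-0.6, 0.7, 0.7]
finger_gap: 0.002
t 6.23 machine [ 2.5 60.  34.9] gap 0.2 jaw-yaw vs -y -0.006 tool x [ 0.002 -0.    -1.   ] F [-0.6  0.7  0.7]
```

```bash
python3 -m crank '[[[0,0,0,3.8,-1.3,0,0],[0,0,0,4.9,-2.9,0,0],[0,0,0,4,-4.2,0,0],[0,0,0,0,0,0,0],[0,0,0,0,0,0,0]]]'
python3 - <<'E'
from m import *
toM()
z=lambda im,s: cv2.resize(im,s,interpolation=cv2.INTER_CUBIC)
f,W,K=cam("wrist"); out=[z(f[200:350,270:420],(400,400))]
for n in("scene","side"):
    f,W,K=cam(n); u,v=proj(W,K,[.523,-.29,.08]).astype(int)
    out.append(z(f[v-45:v+45,u-23:u+22],(200,400)))
save(np.hstack(out),'c7.png')
E
```

```text
clock: 6.65
position: [0.5265, -0.2833, 0.0344]
tool_rot: [2.089, 0.264, -2.088]
ft_force: [-0.1, 1.5, 0.2]
finger_gap: 0.006
t 6.65 machine [11.6 49.  34.4] gap 0.6 jaw-yaw vs -y -0.007 tool x [ 0.001  0.001 -1.   ] F [-0.1  1.5  0.2]
```

View pics/c7.png

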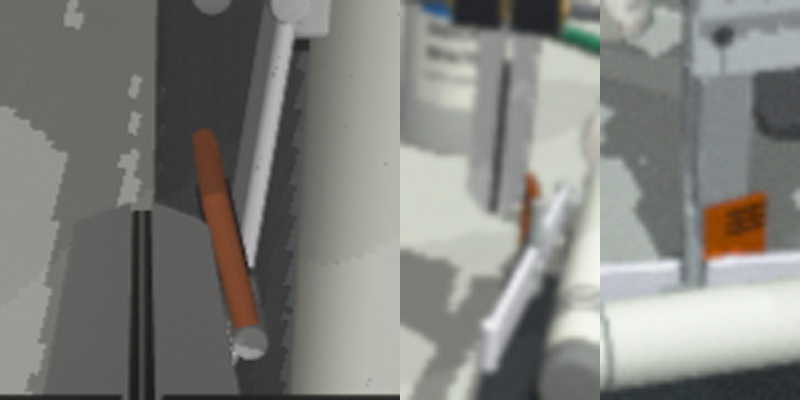

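```bash
python3 -m crank '[[[0,0,0,0.7,-1.5,0,0],[0,0,0,0.5,-1.5,0,0],[0,0,0,0,0,0,0]]]'
python3 -c "
from m import *
toM()"
python3 -m crank '[[[0,0,0,0.3,-1,0,0],[0,0,0,0,0,0,0]]]'
python3 -c "
from m import *
toM()"
```

```text
clock: 7.05
position: [0.5272, -0.285, 0.0344]
tool_rot: [2.089, 0.266, -2.089]
ft_force: [-0.8, 5.0, 1.6]
finger_gap: 0.007
t 7.05 machine [11.8 47.2 34.4] gap 0.6 jaw-yaw vs -y -0.007 tool x [-0.     0.003 -1.   ] F [-0.8  5.   1.6]
clock: 7.22
position: [0.5275, -0.2858, 0.0343]
tool_rot: [2.089, 0.267, -2.089]
ft_force: [-0.2, 6.6, 0.7]
finger_gap: 0.005
t 7.22 machine [12.  46.3 34.3] gap 0.5 jaw-yaw vs -y -0.007 tool x [-0.     0.003 -1.   ] F [-0.2  6.6  0.7]
```

```bash
python3 -m crank '[[[0,0,0,-3,11.6,0,0],[0,0,0,0,0,30,0],[0,0,0,0,0,35,0],[0,0,0,0,0,35,60],[0,0,0,-14,-22,20,94],[0,0,0,-14,-22,0,94],[0,0,0,-13.5,-22.5,0,94],[0,0,0,0,0,0,94],[0,0,0,0,0,0,94],[0,0,0,0,0,0,94]]]'
python3 - <<'E'
from m import *
toM(); go(-45,4,-2)
z=lambda im,s: cv2.resize(im,s,interpolation=cv2.INTER_CUBIC)
f,W,K=cam("wrist"); save(f[0:400],'w8.png')
E
```

```text
clock: 8.05
position: [0.483, -0.3423, 0.1544]
tool_rot: [2.088, 0.262, -2.088]
ft_force: [0.3, 0.1, 0.6]
finger_gap: 0.466
t 8.05 machine [-45.5   3.  154.4] gap 43.8 jaw-yaw vs -y -0.007 tool x [ 0. -0. -1.] F [0.3 0.1 0.6]
shift to (-45, 4, -2) [   0.2    1.1 -156.4]
```

View pics/w8.png

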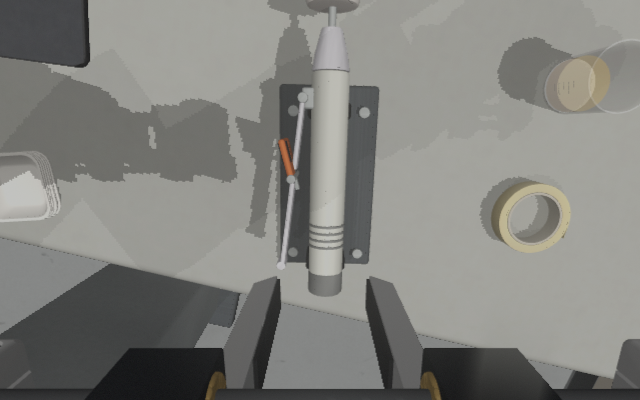

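```bash
sed -i "s/^P=.*/P=[((281,86),(70,45,10)),((379,88),(70,-45,10)),((368.5,264),(-100,-45,10)),/; s/^((284,210).*/((291,179),(0,28,88)),((303,97),(60,21,66)),((330.5,69),(74,0,55))]/; s/^idx=.*/idx=[0,1,2,3,4]/" fit.py; python3 -c "
from m import *
print(p);toM()"; python3 fit.py; python3 -m crank '[[[0,0,0,0,0,-20,94],[0,0,0,0,0,-20,94],[0,0,0,0,0,0,94],[0,0,0,0,0,0,94]]]'; python3 -c "
from m import *
toM();go(-45,4,0)"
```

```text
[ 0.52772211 -0.33363913  0.25765071]
t 8.1 machine [-45.2   3.4 154.3] gap 47.9 jaw-yaw vs -y -0.006 tool x [ 0.  0. -1.] F [0.1 0.6 0.1]
[ 0.52688105 -0.33560939  0.22868745] [[-2.   0.8]
 [ 0.9  1.1]
 [ 0.7  3.5]
 [ 0.1 -1.5]
 [-0.4 -2.5]]
wheel [ 0.6662 -0.3032  0.055 ] [333.2 -25.7]
sq [ 0.4831 -0.3458  0.055 ] [326.7 225.5]
lp [ 0.5205 -0.3083  0.086 ] [291.4 177.2]
lt [ 0.509  -0.2807  0.086 ] [252.3 183. ]
clock: 8.48
position: [0.4824, -0.3407, 0.113]
tool_rot: [2.086, 0.268, -2.091]
ft_force: [0.1, 0.1, 0.2]
finger_gap: 0.831
t 8.48 machine [-44.4   5.1 113. ] gap 78.1 jaw-yaw vs -y 0.023 tool x [-0.003  0.002 -1.   ] F [0.1 0.1 0.2]
shift to (-45, 4, 0) [  -0.3   -1.2 -113. ]
```

```bash
python3 -m crank '[[[0,0,-0.023,0,-1,-20,94],[0,0,0,0,0,-25,94],[0,0,0,0,0,-25,94],[0,0,0,0,0,0,94],[0,0,0,0,0,0,94]]]'
python3 -c "
from m import *
toM();go(-45,4,1)"
python3 -m crank '[[[0,0,0,0,0,-15,94],[0,0,0,0,0,-15,94],[0,0,0,0,0,-11,94],[0,0,0,0,0,0,94],[0,0,0,0,0,0,94]]]'
python3 - <<'E'
from m import *
toM();go(-45,4,1)
z=lambda im,s: cv2.resize(im,s,interpolation=cv2.INTER_CUBIC)
f,W,K=cam("wrist"); out=[z(f[100:400,170:470],(400,400))]
for n in("scene","side"):
    f,W,K=cam(n); u,v=proj(W,K,[.49,-.34,.06]).astype(int)
    out.append(z(f[v-50:v+50,u-25:u+25],(200,400)))
save(np.hstack(out),'c9.png')
E
```

```text
clock: 8.9
position: [0.4828, -0.3427, 0.0443]
tool_rot: [2.1, 0.242, -2.102]
ft_force: [0.7, -0.4, 0.7]
finger_gap: 0.999
t 8.9 machine [-44.5   3.1  44.3] gap 93.9 jaw-yaw vs -y -0.0 tool x [-0.001  0.001 -1.   ] F [ 0.7 -0.4  0.7]
shift to (-45, 4, 1) [ -0.7   0.8 -43.3]
clock: 9.32
position: [0.4836, -0.3438, 0.0044]
tool_rot: [2.101, 0.24, -2.1]
ft_force: [0.5, -0.6, 0.3]
finger_gap: 0.997
t 9.32 machine [-44.1   1.8   4.4] gap 93.7 jaw-yaw vs -y -0.001 tool x [ 0.001 -0.001 -1.   ] F [ 0.5 -0.6  0.3]
shift to (-45, 4, 1) [-1.4  1.9 -3.4]
```

View pics/c9.png

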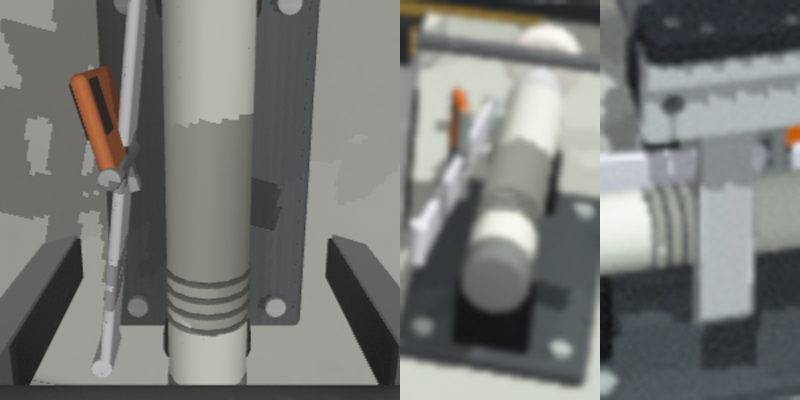

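```bash
python3 -m crank '[[[0,0,0,-1,1.5,-2,80],[0,0,0,0,0,0,60],[0,0,0,0,0,0,50],[0,0,0,0,0,0,45],[0,0,0,0,0,0,43],[0,0,0,0,0,0,43],[0,0,0,0,0,0,43],[0,0,0,0,0,0,43],[0,0,0,0,0,0,43],[0,0,0,0,0,0,43]]]'
python3 -c "
from m import *
toM()"
python3 -m crank '[[[0,0,0,0,0,0,40],[0,0,0,0,0,0,38],[0,0,0,0,0,0,36],[0,0,0,0,0,0,36],[0,0,0,0,0,0,36]]]'
python3 -c "
from m import *
toM()"
```

```text
clock: 10.3
position: [0.4812, -0.3414, 0.0011]
tool_rot: [2.1, 0.242, -2.103]
ft_force: [-3.6, 3.1, 2.9]
finger_gap: 0.455
t 10.3 machine [-45.8   4.7   1.1] gap 42.8 jaw-yaw vs -y -0.001 tool x [-0.002  0.001 -1.   ] F [-3.6  3.1  2.9]
clock: 10.72
position: [0.4814, -0.3418, 0.0011]
tool_rot: [2.1, 0.241, -2.102]
ft_force: [-4.4, 2.5, 0.3]
finger_gap: 0.391
t 10.72 machine [-45.7   4.3   1.1] gap 36.7 jaw-yaw vs -y -0.001 tool x [-0.001  0.    -1.   ] F [-4.4  2.5  0.3]
```

```bash
python3 -m crank '[[[0,0,0,0,0,0,32],[0,0,0,0,0,0,25],[0,0,0,0,0,0,20],[0,0,0,0,0,0,20],[0,0,0,0,0,0,20],[0,0,0,0,0,0,20]]]'
python3 - <<'E'
from m import *
toM()
z=lambda im,s: cv2.resize(im,s,interpolation=cv2.INTER_CUBIC)
f,W,K=cam("wrist"); out=[z(f[100:400,170:470],(400,400))]
for n in("scene","side"):
    f,W,K=cam(n); u,v=proj(W,K,[.49,-.34,.06]).astype(int)
    out.append(z(f[v-50:v+50,u-25:u+25],(200,400)))
save(np.hstack(out),'c10.png')
E
```

```text
clock: 11.22
position: [0.4814, -0.3418, 0.0011]
tool_rot: [2.1, 0.241, -2.102]
ft_force: [-4.8, 3.9, -1.3]
finger_gap: 0.393
t 11.22 machine [-45.7   4.3   1.1] gap 37.0 jaw-yaw vs -y -0.001 tool x [-0.001  0.    -1.   ] F [-4.8  3.9 -1.3]
```

View pics/c10.png

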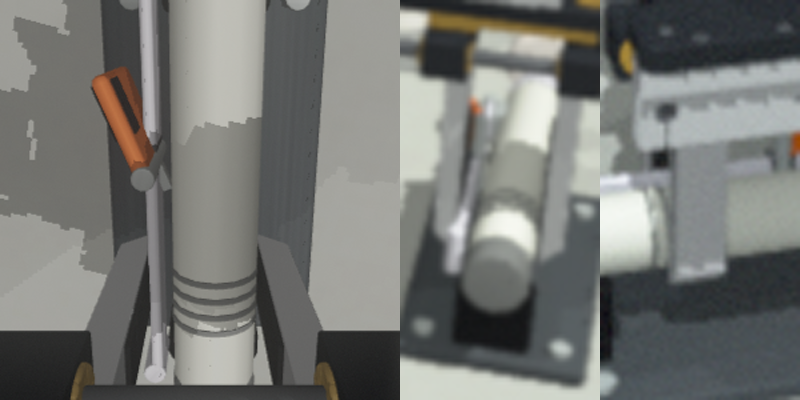

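```bash
python3 -m crank '[[[0,0,0,0,0,0,45],[0,0,0,0,0,0,60],[0,0,0,0,0,0,80],[0,0,0,0,0,0,94],[0,0,0,0,0,0,94],[0,0,0,0,0,0,94],[0,0,0,0,0,0,94],[0,0,0,0,0,0,94],[0,0,0,0,0,0,94],[0,0,0,0,0,0,94]]]'
python3 -c "
from m import *
toM()"
python3 -m crank '[[[0,0,0,0,0,25,94],[0,0,0,0,0,35,94],[0,0,0,0,0,35,94],[0,0,0,0,0,35,94],[0,0,0,0,0,35,94],[0,0,0,0,0,0,94],[0,0,0,0,0,0,94],[0,0,0,0,0,0,94]]]'
python3 - <<'E'
from m import *
toM()
f,W,K=cam("wrist"); save(cv2.resize(f[0:340,200:480],None,fx=1.75,fy=1.75,interpolation=cv2.INTER_CUBIC),'w11.png')
E
```

```text
clock: 12.2
position: [0.482, -0.3419, 0.0014]
tool_rot: [2.101, 0.24, -2.101]
ft_force: [-0.9, -0.1, 0.9]
finger_gap: 1.001
t 12.2 machine [-45.2   4.    1.4] gap 94.0 jaw-yaw vs -y -0.001 tool x [ 0.  0. -1.] F [-0.9 -0.1  0.9]
clock: 12.87
position: [0.4816, -0.3416, 0.1659]
tool_rot: [2.1, 0.241, -2.102]
ft_force: [-0.4, -0.5, 0.1]
finger_gap: 0.996
t 12.87 machine [-45.5   4.5 165.9] gap 93.6 jaw-yaw vs -y -0.001 tool x [-0.001  0.001 -1.   ] F [-0.4 -0.5  0.1]
```

```bash
python3 - <<'E'
from m import *
f,W,K=cam("wrist"); c,s=np.cos(p[2]),np.sin(p[2])
w=lambda x,y,z:np.array([p[0]+(c*x-s*y)/1e3,p[1]+(s*x+c*y)/1e3,z/1e3])
g=f.mean(2)
for x in(-45,-70):
    print(x,[(y,int(g[tuple(proj(W,K,w(x,y,66)).round().astype(int)[::-1])])) for y in range(-20,50,2)])
hsv=cv2.cvtColor(f,cv2.COLOR_RGB2HSV); m=(hsv[...,0]<15)&(hsv[...,1]>140)&(hsv[...,2]>70); m[300:]=0
v,u=np.nonzero(m); k=(abs(u-300)<60); u,v=u[k],v[k]
P=np.array([ray(W,K,a,b,.086)[:2] for a,b in zip(u,v)])-p[:2]; P=P@np.array([[c,-s],[s,c]])*1e3
ev,V=np.linalg.eigh(np.cov(P.T)); print(len(u),P.mean(0).round(1),'angle',np.degrees(np.arctan(V[1,1]/V[0,1])).round(1),np.sqrt(ev))
for d in spot_in("wrist","felt_polisher_paddle")[:1]: 
    X=(W@np.append(d["point"],1))[:2]-p[:2]; print(d['score'],(X@np.array([[c,-s],[s,c]])*1e3).round(1))
E
```

```text
-45 [(-20, 81), (-18, 81), (-16, 80), (-14, 104), (-12, 148), (-10, 166), (-8, 150), (-6, 153), (-4, 146), (-2, 137), (0, 134), (2, 131), (4, 141), (6, 135), (8, 148), (10, 149), (12, 138), (14, 103), (16, 69), (18, 78), (20, 179), (22, 163), (24, 68), (26, 67), (28, 67), (30, 67), (32, 68), (34, 67), (36, 66), (38, 64), (40, 114), (42, 114), (44, 114), (46, 114), (48, 114)]
-70 [(-20, 80), (-18, 80), (-16, 74), (-14, 72), (-12, 151), (-10, 163), (-8, 170), (-6, 179), (-4, 180), (-2, 180), (0, 180), (2, 180), (4, 176), (6, 172), (8, 161), (10, 151), (12, 138), (14, 115), (16, 50), (18, 80), (20, 174), (22, 177), (24, 71), (26, 92), (28, 112), (30, 103), (32, 68), (34, 68), (36, 68), (38, 76), (40, 114), (42, 126), (44, 151), (46, 151), (48, 151)]
209 [13.5 26.7] angle 22.9 [1.35340335 7.50863449]
0.74 [ 6.2 21.9]
```

```bash
python3 -c "
from station import close_job; print(close_job())"
```

```text
the job is handed in; nothing more can be done
None
```

The felt polisher's lever is fully forward and its paddle is pressed home. I handed the job in at about 13 s, with the gripper open and well clear of the machine.

**Last checks, measured from the wrist camera after letting go:**
- **Lever:** it stands 22.9° off the tube. Fully forward should be about 22° with the paddle home, so it is at its stop.
- **Paddle:** its outer face is at y 23 mm at x -45, which is the home position. The jaws had stopped firmly on it at 37 mm.
- **Polisher:** it still fits the pose measured before the squeeze. The highest wrist force I read was about 7 N, at the lever's stop. That is within the 5 to 8 N at which it slides, so a move of a millimetre or two is possible.
- **Stone polisher:** I never went near it.

**What disagreed or failed:**
- **Fingertip height:** in all three cameras the visible finger ends were about 40 mm higher than the reported TCP. My first lever push passed over the lever without touching it. I went back, lowered by that amount, and it worked.
- **First pose estimate:** it was about 11 mm off in y, probably because the arm was still settling, so I measured again.
- **Yaw:** two later fits differed by about 0.03 rad, so a slight turn of the polisher during the lever push can't be ruled out.
- **Final picture:** the viewer's limit was reached, so I checked the end state by numbers only.

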